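# Make up a washing kit and a tasting kit in the cheese cellar

### The arm

A 7-joint arm with a two-finger parallel gripper is mounted at the origin on the work surface. World frame = base frame: x ahead of the robot, y to its left, z up, the work surface at z = 0. Lengths are in m, angles in rad, forces in N, time in s.
With the tool pointing down it reaches from about 0.425 to 0.975 m from the base axis. Payload 16.7 kg.
Tool frame: the origin (TCP) lies at the very end of the fingers, on their centre line; the grasp point (between the pads) lies 19 mm behind it (env.grip_depth is the distance from the TCP to the grasp point, in m); z points along the fingers, y is the direction in which the jaws open and shut (so a half turn about z gives the same grasp; the last joint's range is limited). The gripper opens to 85 mm and grips with 20 to 120 N. Pads are 22 mm wide; open, the fingers measure 114 mm over their backs; the gripper's body (76 mm by 85 mm) begins 54 mm behind the grasp point. The pads swing forward as they close: fully open they stand 13 mm farther back than shut.
Start: joints at [1.129, 0.426, 0.074, 1.606, -0.034, 1.111, -0.067], TCP at [0.194, -0.646, 0.231] pointing down, gripper open.
Joint ranges: [-2.85, 2.85], [-0.5, 2.14], [-1.23, 1.37], [0.21, 2.46], [-1.02, 4.16], [0.16, 2.05], [-2.73, 2.73]. Speed limits (rad/s): [1.89, 1.89, 2.39, 2.39, 3.01, 3.01, 3.01].

### API

Orientations are given as a unit quaternion [x, y, z, w].
In Python, from plant import env, imaging gives the robot as it stands. The module is installed in compiled form; this text tells all that it offers.
- The arm moves only by the tool play_rows, never from a script. Its argument "plan" is a list of rows, each an object with "xyz": the shift along the world's x, y, z in mm, a list of three; "turn": the turn, a rotation vector about the world's x, y, z in rad, a list of three. A call has 1 to 12 rows; each row is the pose to reach, as a shift and turn from the pose commanded when the call began; what a row does not reach only later rows make up. A row lasts 1/12 s, in which the tool goes at most 41.7 mm and 7.16 degrees, less where a joint would pass 70% of its speed; a pose out of reach is approached as far as the arm can. A call with a gripper value outside its range is refused whole. "hand" is the closure, from -1 (fully open) to 1 (shut), set as the call begins (left out, the last holds). The fingers move at their own pace and stop on an object; the grip force is fixed at half the most. Time passes only in rows, so rows that repeat a pose let the fingers close. It gives the time, the measured TCP pose, the force and the opening at its end, in the units of the state.
- env.observe(): the state, without advancing time (a new reading comes with each control period).
- imaging.capture(name): name is "scene" or "top"; returns (picture, depth): 420x560x3 uint8, red, green, blue; 420x560 float32, m along the optical axis (not along the pixel's ray), 0 where there is no reading.
- imaging.camera_params(name): a dict with "fx", "fy", "cx", "cy" (pixels), "world_to_cam" (4x4, takes a point from world to camera coordinates). Camera axes: x right, y down, z forward; pixel columns grow to the right and rows downward; lengths in m; the calibration is good to about 2 mm. A picture is of the moment at which its call begins. camera_params takes no time and is no camera call.
- env.job_done(): hands the job in, once; it reports no verdict.
Trained networks look in the newest picture that a camera, given by its name, has taken for a name from the list of things; names that differ only in an ending like _2 or _b are one class to them, and where a whole thing is asked for, a point or a joint stands for the part that bears it (a point fixed in the world has none). Each returns a list of dicts, best first, with "score" (0 to 1); they miss things now and then, are a little off and sometimes report something else, mostly with a low value. They report only what shows in the picture. A call takes as long as a camera call.
- imaging.look_for(camera, name): "rect" ([left, top, right, bottom] in pixels, round what is visible of it).
- imaging.masks_of(camera, name): "region" (420x560 bool, what is visible of it) and "rect" ([left, top, right, bottom] in pixels, round what is visible of it).
- imaging.place_of(camera, name): "location" ([column, row] in pixels: a listed point, or the origin of a listed thing).
The state is a dict: "clock": time; "joint_positions": joint angles; "qd": joint speeds; "tau": joint torques, N m; "tcp_pos": TCP position; "eef_rot": TCP orientation; "contact_force": force on the tool from outside, world axes, zero at the start; "ft_torque": the same for the moment, N m; "grip_width": opening from 0.0 (shut) to 1.0 (fully open).
Only numpy, scipy, OpenCV 4.12 (cv2) and the standard library are available. Lean on these libraries where they do the work, as an engineer would, in place of code of your own. Each camera call takes 0.05 s, during which the arm holds its last target.

### The job

Make up two kits on the cellar bench. The washing kit is the blue tray: stand the orange cheese in its paper-lined bay and the steel pan in its bare bay, with the copper pan nested inside the steel one and the two handles fanned about a quarter turn apart. The tasting kit is the wooden tray: the grey cheese in its paper-lined bay and the amber jar in its bare bay, everything flat and upright; leave the white cheese and the green jar where they are.

Things in the scene. Friction and masses are not known exactly. Their poses are not given: they have to be found in the camera images.
- tray_blue: Fixed tray, blue plastic: the washing kit, 94 mm (x) by 184 mm (y). Origin: centre of its underside, on the table. Floor 5 mm thick; 4 mm walls and middle divider (along x), tops 15 mm above the table. Two bays, 86 by 86 mm inside, centred at x = 0, y = +45 and -45 mm in its own axes. The bay at y = +45 mm has a white paper liner; the bay at y = -45 mm is bare.
- tray_wood: Fixed tray, dark wood: the tasting kit, 94 mm (x) by 184 mm (y). Origin: centre of its underside, on the table. Floor 5 mm thick; 4 mm walls and middle divider (along x), tops 15 mm above the table. Two bays, 86 by 86 mm inside, centred at x = 0, y = +45 and -45 mm in its own axes. The bay at y = -45 mm has a white paper liner; the bay at y = +45 mm is bare.
- cheese_orange: Small loose cheese, an upright round disc with an orange rind, 60 mm in diameter, 40 mm tall, about 0.12 kg. Origin: centre of its underside; z up. Goes into the blue tray's paper-lined bay.
- cheese_grey: Small loose cheese, an upright round disc with a dark grey rind, 60 mm in diameter, 40 mm tall, about 0.12 kg. Origin: centre of its underside; z up. Goes into the wooden tray's paper-lined bay.
- cheese_white: Small loose cheese, an upright round disc with a creamy white rind, 60 mm in diameter, 40 mm tall, about 0.12 kg. Origin: centre of its underside; z up. Not needed: stays where it is.
- jar_amber: Loose closed jar of amber glass with a yellow lid, standing upright, 48 mm in diameter, 62 mm tall, about 0.15 kg. Origin: centre of its underside; z up. Goes into the wooden tray's bare bay.
- jar_green: Loose closed jar of green glass with a green lid, standing upright, 48 mm in diameter, 62 mm tall, about 0.15 kg. Origin: centre of its underside; z up. Not needed: stays where it is.
- pan_steel: Loose open round steel pan, outer diameter 68 mm, 36 mm tall, straight 3 mm walls, 4 mm bottom, .16 kg. Origin: centre of its underside; z up. Level handle along its +x, 12 mm wide, 6 mm thick, end 85 mm from the pan's axis, 24 to 30 mm above its underside. Goes into the blue tray's bare bay. The handle clears the tray's walls, but not a cheese in the next bay.
- pan_copper: Loose open round copper pan, outer diameter 46 mm, 62 mm tall, straight 3 mm walls, 4 mm bottom, .12 kg. Origin: centre of its underside; z up. Level handle along its +x, 12 mm wide, 6 mm thick, end 74 mm from the pan's axis, 50 to 56 mm above its underside. Goes inside the steel pan, on its bottom, and then rises 30 mm above its rim.

How it is judged:
By the outcome, as a careful person would: the job done as asked, in the order asked, and still so for the second after the job is handed in, with the robot touching nothing.
It also fails if it takes over 128 s, if anything falls off the work surface, if the arm or the gripper's body presses on something with over 40 N, if the wrist force passes 120 N, or if a joint passes its speed limit or range.

## Working session

There is one attempt and no reset: what is moved stays moved. The work goes in short steps, Python scripts to look and compute and a tool call to move; the robot and the scene stay as the last step left them, time stands still between calls to the robot, and variables do not carry over. Pictures are saved under pics/ and viewed, and the job is handed in when it is done.

Besides the shell and the picture viewer there is one more tool, called as name([rows], argument=value, ...), one row to a line, values as JSON. play_rows: Moves the arm, as the interface text tells. Its arguments: {"type":"object","properties":{"plan":{"type":"array","items":{"type":"object","properties":{"xyz":{"type":"array","items":{"type":"number"}},"turn":{"type":"array","items":{"type":"number"}}}}},"hand":{"type":"number"}},"required":["plan"]}

```bash
mkdir -p pics; ls
python3 - <<'E'
from plant import env, imaging
import cv2
s=env.observe()
for k,v in s.items(): print(k,v)
print(env.grip_depth)
for n in ("scene","top"):
    p,d=imaging.capture(n); cv2.imwrite(f"pics/{n}0.png",p[:,:,::-1])
    c=imaging.camera_params(n); print(n,c)
E
```

```text
pics
clock 0.0
joint_positions [ 1.12953888  0.42673804  0.07383638  1.6066453  -0.03408355  1.11081022
 -0.0670636 ]
qd [-0.0004015   0.00113241 -0.00127811  0.00067224  0.00081041 -0.0012828
 -0.00017303]
tau [-9.88977154e-04 -9.49832940e+01  3.75981465e+00 -4.63518476e+01
  1.89905410e-02  1.00797860e-02  1.89592043e-06]
tcp_pos [ 0.19400334 -0.64606756  0.23058925]
eef_rot [ 9.89376581e-01  1.45373759e-01 -1.50979473e-04 -6.53818076e-04]
contact_force [ 0.5063901   0.18842151 -0.08656254]
ft_torque [-0.0362255   0.02746272  0.02102691]
grip_width 0.996705913552178
0.0187
scene {'fx': 463.9593167724293, 'fy': 463.9593167724293, 'cx': 277.57098624701126, 'cy': 210.47777176752842, 'world_to_cam': array([[ 0.03311379,  0.99933924,  0.01498559, -0.01656369],
       [ 0.67362679, -0.01123962, -0.73898621, -0.30168296],
       [-0.73832948,  0.03456533, -0.67355387,  1.50459768],
       [ 0.        ,  0.        ,  0.        ,  1.        ]])}
top {'fx': 420.9581033434109, 'fy': 420.9581033434109, 'cx': 281.37581971026424, 'cy': 213.27256642296322, 'world_to_cam': array([[ 0.0136445 , -0.99967835,  0.02137805, -0.02926952],
       [-0.99346863, -0.01597585, -0.11298163,  0.4888888 ],
       [ 0.11328682, -0.01969685, -0.99336707,  1.10754776],
       [ 0.        ,  0.        ,  0.        ,  1.        ]])}
```

View pics/scene0.png

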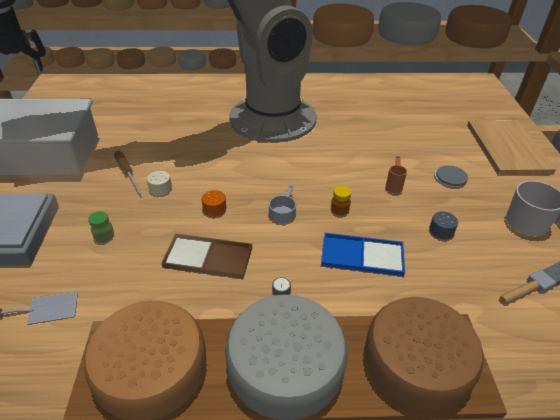

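View pics/top0.png

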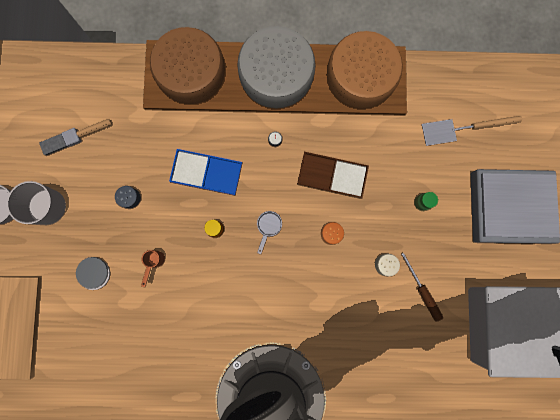

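```bash
cat > h.py <<'E'
from plant import env, imaging
import numpy as np, cv2
def world(cam,d):
    c=imaging.camera_params(cam); v,u=np.mgrid[0:420,0:560]
    P=np.stack([(u-c['cx'])/c['fx']*d,(v-c['cy'])/c['fy']*d,d],-1)
    T=np.linalg.inv(c['world_to_cam']); W=P@T[:3,:3].T+T[:3,3]
    W[d<=0]=np.nan
    return W
def proj(cam,p):
    c=imaging.camera_params(cam);q=c['world_to_cam']@np.append(p,1)
    return q[0]/q[2]*c['fx']+c['cx'],q[1]/q[2]*c['fy']+c['cy']
E
python3 - <<'E'
from h import *
H=dict(cheese_orange=40,cheese_grey=40,cheese_white=40,jar_amber=62,jar_green=62,pan_steel=36,pan_copper=62,tray_blue=15,tray_wood=15)
for cam in("top","scene"):
    p,d=imaging.capture(cam); W=world(cam,d)
    np.savez(f"{cam}0.npz",p=p,d=d)
    st={}
    for n,h in H.items():
        L=imaging.masks_of(cam,n)
        for r in L[:2]:
            m=r['region']; w=W[m]*1000; w=w[~np.isnan(w[:,0])]
            zm=np.percentile(w[:,2],97) if len(w) else 0
            t=w[np.abs(w[:,2]-h)<6]
            out=''
            if len(t)>8:
                c,rad=cv2.minEnclosingCircle(t[:,:2].astype(np.float32)); out=f"top mean {t.mean(0).round(1)} circ {np.round(c,1)} r {rad:.1f} rect {cv2.minAreaRect(t[:,:2].astype(np.float32))}"
            print(cam,n,round(r['score'],2),np.round(r['rect']),m.sum(),'zmax',round(zm,1),'zmin',np.percentile(w[:,2],3).round(1) if len(w) else 0,out)
            if r is L[0]: st[n]=m
    np.savez(f"{cam}m.npz",**st)
E
```

```text
top cheese_orange 0.88 [315. 219. 344. 245.] 422 zmax 43.5 zmin 16.5 top mean [ 437.5 -159.1   39.3] circ [ 437.7 -159.8] r 30.0 rect ((437.5423889160156, -158.96533203125), (56.55595779418945, 58.91426086425781), 88.96714782714844)
top cheese_grey 0.71 [114. 186. 142. 207.] 476 zmax 42.9 zmin 6.8 top mean [526.7 393.6  39.3] circ [526.9 394. ] r 29.8 rect ((526.6741333007812, 393.516357421875), (57.697147369384766, 57.21006774902344), 88.3139419555664)
top cheese_white 0.64 [415. 191. 439. 211.] 365 zmax 64.5 zmin 2.5 top mean [ 522.9 -400.6   36.7] circ [ 526.  -409.8] r 22.4 rect ((522.6434326171875, -403.9747314453125), (44.60474395751953, 22.028493881225586), 28.95541000366211)
top cheese_white 0.56 [374. 253. 401. 278.] 456 zmax 43.6 zmin 9.7 top mean [ 355.2 -306.9   39.5] circ [ 355.5 -307.4] r 30.0 rect ((355.2271423339844, -307.20086669921875), (58.882808685302734, 57.39435577392578), 69.19285583496094)
top jar_amber 0.51 [205. 220. 224. 238.] 270 zmax 65.1 zmin 24.3 top mean [445.2 157.3  61.6] circ [445.  157.4] r 20.9 rect ((445.3835144042969, 157.23255920410156), (39.31
[... 3303 characters left out ...]
2.8 zmin 0.7 top mean [355.7 318.   59.8] circ [342.1 319.5] r 47.5 rect ((346.0235900878906, 326.6009521484375), (44.25283432006836, 91.4254379272461), 60.95290756225586)
scene pan_copper 0.49 [431. 213. 455. 241.] 642 zmax 42.2 zmin 1.2 
scene tray_blue 0.86 [319. 232. 406. 277.] 2895 zmax 16.3 zmin 1.5 top mean [609.1 192.9  13.8] circ [606.5 189.3] r 102.5 rect ((605.5023803710938, 189.98931884765625), (184.41455078125, 99.249267578125), 79.34317779541016)
scene tray_wood 0.79 [166. 234. 249. 276.] 2994 zmax 16.1 zmin 1.3 top mean [ 606.5 -163.9   13.6] circ [ 602.7 -161.5] r 103.4 rect ((603.3414916992188, -162.30300903320312), (186.23085021972656, 98.90524291992188), 78.83910369873047)
```

Run:
```python
from h import *
from scipy.optimize import least_squares
from scipy.spatial import ConvexHull
def fitc(t,r0=None):
    hp=t[ConvexHull(t[:,:2]).vertices][:,:2]
    f=lambda q:np.hypot(hp[:,0]-q[0],hp[:,1]-q[1])-q[2]
    return least_squares(f,[*t[:,:2].mean(0),r0],loss='soft_l1',f_scale=1.5).x
for cam in("top","scene"):
    z=np.load(f"{cam}0.npz"); W=world(cam,z['d'])*1000; M=np.load(f"{cam}m.npz")
    for n,h,r in(("cheese_orange",40,30),("cheese_grey",40,30),("jar_amber",62,21),("pan_steel",36,34),("pan_copper",62,23)):
        w=W[M[n]]; w=w[~np.isnan(w[:,0])]
        t=w[np.abs(w[:,2]-h)<2.5]
        print(cam,n,len(t),fitc(t,r).round(1))
        if 'pan' in n:
            hz=(27 if 'steel' in n else 53)+3
            c=fitc(t,r)[:2]
            # handle: points outside radius
            q=w[(np.hypot(*(w[:,:2]-c).T)>r+5)&(w[:,2]>hz-7)]
            if len(q): 
                m=q.mean(0); print('  handle',len(q),m.round(1),np.degrees(np.arctan2(*(m[:2]-c)[::-1])).round(1), 'far',np.hypot(*(q[:,:2]-c).T).max().round(1))
                (vx,vy,_,_)=cv2.fitLine(q[:,:2].astype(np.float32),cv2.DIST_HUBER,0,.01,.01).ravel();print('  line',np.degrees(np.arctan2(vy,vx)).round(1))
    for n in("tray_blue","tray_wood"):
        w=W[M[n]]; w=w[~np.isnan(w[:,0])]; t=w[np.abs(w[:,2]-15)<2]
        print(cam,n,len(t),[np.round(a,1) for a in cv2.minAreaRect(t[:,:2].astype(np.float32))])
    # paper centres
    p=z['p'].astype(int)
    for n in("tray_blue","tray_wood"):
        k=M[n]&(p.min(-1)>150); k=cv2.erode(k.astype(np.uint8),np.ones((2,2)))>0
        w=W[k]; w=w[~np.isnan(w[:,0])]; print('  paper',n,len(w),np.median(w,0).round(1),[np.round(a,1) for a in cv2.minAreaRect(w[:,:2].astype(np.float32))])
# check heights of everything along the routes (clutter)
z=np.load("top0.npz");W=world("top",z['d'])
for (u,v) in ((275,138),(187,60),(275,60),(365,65)): print(u,v,W[v,u].round(3))
```

```text
top cheese_orange 273 [ 437.8 -159.4   28.8]
top cheese_grey 293 [527.  393.8  28.7]
top jar_amber 151 [445.3 157.2  20.4]
top pan_steel 52 [460.4  10.9  32.9]
  handle 72 [402.2  29.4  29.2] 162.4 far 83.6
  line -20.6
top pan_copper 43 [345.4 313.9  35.7]
  handle 94 [337.6 320.6  56.7] 139.2 far 56.2
  line -13.3
top tray_blue 219 [array([602.8, 188.4]), array([184. ,  93.5]), np.float64(79.3)]
top tray_wood 193 [array([ 601.4, -162.9]), array([182.6,  94.4]), np.float64(78.6)]
  paper tray_blue 820 [611.1 232.    5. ] [array([611.3, 232.2]), array([82.1, 80.6]), np.float64(79.9)]
  paper tray_wood 797 [ 591.7 -209.4    5. ] [array([ 592.3, -209.1]), array([80.9, 80.1]), np.float64(78.0)]
scene cheese_orange 242 [ 443.2 -158.7   27.9]
scene cheese_grey 305 [529.8 395.7  29.7]
scene jar_amber 142 [448.4 158.5  20.7]
scene pan_steel 76 [464.2  11.8  33.1]
  handle 48 [405.3  31.1  29.6] 161.8 far 82.4
  line -17.7
scene pan_copper 57 [365.1 315.8  23.2]
  handle 37 [313.7 327.6  56. ] 167.0 far 76.8
  line -15.6
scene tray_blue 418 [array([605.3, 190. ]), array([184.4,  98.3]), np.float64(79.6)]
scene tray_wood 420 [array([ 603.7, -161.9]), array([185.2,  98.3]), np.float64(78.8)]
  paper tray_blue 827 [612.4 236.3   5.4] [array([610.4, 236.4]), array([81.2, 74.6]), np.float64(78.9)]
  paper tray_wood 792 [ 592.6 -205.3    5.5] [array([ 591.4, -205.3]), array([77.6, 74.7]), np.float64(78.5)]
275 138 [ 0.7   -0.002  0.021]
187 60 [0.883 0.233 0.097]
275 60 [0.884 0.002 0.106]
365 65 [ 0.879 -0.236  0.1  ]
```

play_rows([
  {"xyz":[10,20,-3],"turn":[0,0,0.06]},
  {"xyz":[26,51,-8],"turn":[0,0,0.15]},
  {"xyz":[43,85,-14],"turn":[0,0,0.25]},
  {"xyz":[60,119,-20],"turn":[0,0,0.35]},
  {"xyz":[77,153,-25],"turn":[0,0,0.45]},
  {"xyz":[94,187,-31],"turn":[0,0,0.55]},
  {"xyz":[111,221,-36],"turn":[0,0,0.65]},
  {"xyz":[128,255,-42],"turn":[0,0,0.75]},
  {"xyz":[145,289,-47],"turn":[0,0,0.85]},
  {"xyz":[162,323,-53],"turn":[0,0,0.95]},
  {"xyz":[179,357,-58],"turn":[0,0,1.05]},
  {"xyz":[196,391,-64],"turn":[0,0,1.09]},
], hand=-1)

```text
clock: 2.1
tcp_pos: [0.3907, -0.2539, 0.1675]
eef_rot: [0.769, 0.639, 0.0, 0.0]
contact_force: [0.6, -1.5, -0.3]
grip_width: 0.997
```

play_rows([
  {"xyz":[18,34,-16],"turn":[0,0,0]},
  {"xyz":[35,67,-32],"turn":[0,0,0]},
  {"xyz":[46,88,-48],"turn":[0,0,0]},
  {"xyz":[50,96,-67],"turn":[0,0,0]},
  {"xyz":[50,96,-90],"turn":[0,0,0]},
  {"xyz":[50,96,-115],"turn":[0,0,0]},
  {"xyz":[50,96,-138],"turn":[0,0,0]},
  {"xyz":[50,96,-150],"turn":[0,0,0]},
  {"xyz":[50,96,-157],"turn":[0,0,0]},
  {"xyz":[50,96,-157],"turn":[0,0,0]},
])

```text
clock: 2.93
tcp_pos: [0.4396, -0.1592, 0.0093]
eef_rot: [0.771, 0.637, -0.0, -0.001]
contact_force: [-0.7, -0.3, 0.3]
grip_width: 0.999
```

play_rows([
  {"xyz":[0,0,0],"turn":[0,0,0]},
  {"xyz":[0,0,0],"turn":[0,0,0]},
  {"xyz":[0,0,0],"turn":[0,0,0]},
  {"xyz":[0,0,0],"turn":[0,0,0]},
  {"xyz":[0,0,0],"turn":[0,0,0]},
  {"xyz":[0,0,0],"turn":[0,0,0]},
  {"xyz":[0,0,0],"turn":[0,0,0]},
  {"xyz":[0,0,0],"turn":[0,0,0]},
], hand=1)

```text
clock: 3.6
tcp_pos: [0.4408, -0.1597, 0.0116]
eef_rot: [0.771, 0.637, 0.0, 0.001]
contact_force: [-2.7, 0.3, 9.7]
grip_width: 0.681
```

play_rows([
  {"xyz":[0,0,5],"turn":[0,0,0]},
  {"xyz":[0,0,18],"turn":[0,0,0]},
  {"xyz":[0,0,38],"turn":[0,0,0]},
  {"xyz":[1,3,60],"turn":[0,0,0]},
  {"xyz":[6,13,80],"turn":[0,0,0]},
  {"xyz":[15,34,93],"turn":[0,0,0]},
  {"xyz":[28,63,100],"turn":[0,0,0]},
  {"xyz":[42,95,100],"turn":[0,0,0]},
  {"xyz":[56,127,100],"turn":[0,0,0]},
  {"xyz":[70,159,100],"turn":[0,0,0]},
  {"xyz":[84,191,100],"turn":[0,0,0]},
  {"xyz":[97,220,100],"turn":[0,0,0]},
])

```text
clock: 4.6
tcp_pos: [0.5379, 0.0626, 0.1115]
eef_rot: [0.771, 0.637, 0.001, 0.0]
contact_force: [-0.3, -0.0, -1.3]
grip_width: 0.68
```

play_rows([
  {"xyz":[12,28,0],"turn":[0,0,0]},
  {"xyz":[26,60,0],"turn":[0,0,0]},
  {"xyz":[40,92,0],"turn":[0,0,0]},
  {"xyz":[53,123,0],"turn":[0,0,0]},
  {"xyz":[64,148,-5],"turn":[0,0,0]},
  {"xyz":[71,164,-15],"turn":[0,0,0]},
  {"xyz":[74,171,-32],"turn":[0,0,0]},
  {"xyz":[74,171,-52],"turn":[0,0,0]},
  {"xyz":[74,171,-70],"turn":[0,0,0]},
  {"xyz":[74,171,-83],"turn":[0,0,0]},
  {"xyz":[74,171,-90],"turn":[0,0,0]},
  {"xyz":[74,171,-94],"turn":[0,0,0]},
])

```text
clock: 5.6
tcp_pos: [0.611, 0.2312, 0.0164]
eef_rot: [0.771, 0.637, -0.0, -0.0]
contact_force: [-29.3, -14.4, 75.0]
grip_width: 0.678
```

play_rows([
  {"xyz":[0,0,0],"turn":[0,0,0]},
  {"xyz":[0,0,0],"turn":[0,0,0]},
])

```text
clock: 5.77
tcp_pos: [0.6117, 0.2316, 0.0174]
eef_rot: [0.771, 0.637, 0.001, 0.0]
contact_force: [0.1, -0.1, -0.8]
grip_width: 0.682
```

Run:
```python
from h import *
p,d=imaging.capture("scene"); cv2.imwrite("pics/s1.png",cv2.resize(p[150:300,280:480,::-1],None,fx=4,fy=4))
```

```text
(no output)
```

View pics/s1.png

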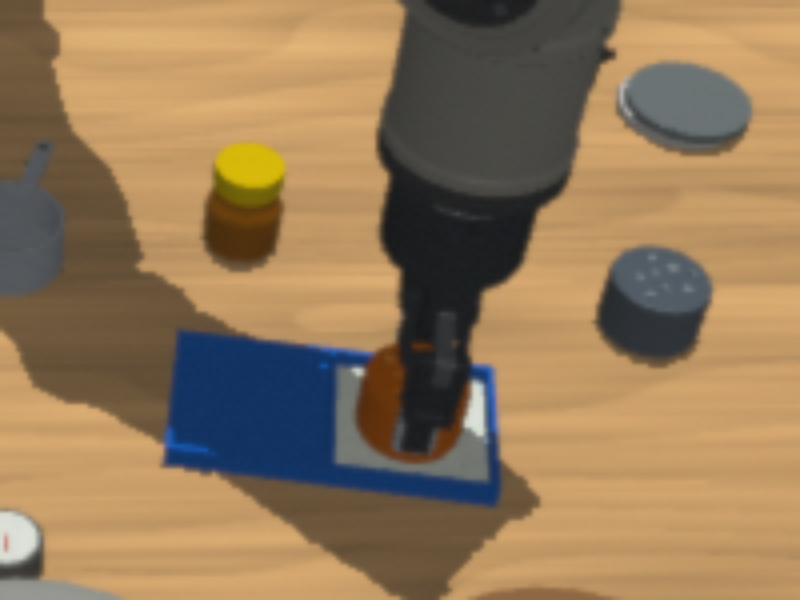

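play_rows([
  {"xyz":[0,0,-0.5],"turn":[0,0,0]},
  {"xyz":[0,0,-1],"turn":[0,0,0]},
  {"xyz":[0,0,-1],"turn":[0,0,0]},
])

```text
clock: 6.07
tcp_pos: [0.6117, 0.2316, 0.0166]
eef_rot: [0.771, 0.637, 0.001, 0.0]
contact_force: [-4.2, -2.7, 13.4]
grip_width: 0.68
```

play_rows([
  {"xyz":[0,0,0],"turn":[0,0,0]},
  {"xyz":[0,0,0],"turn":[0,0,0]},
  {"xyz":[0,0,0],"turn":[0,0,0]},
  {"xyz":[0,0,0],"turn":[0,0,0]},
  {"xyz":[0,0,0],"turn":[0,0,0]},
  {"xyz":[0,0,0],"turn":[0,0,0]},
], hand=-1)

```text
clock: 6.57
tcp_pos: [0.6111, 0.2316, 0.0152]
eef_rot: [0.771, 0.637, -0.0, -0.0]
contact_force: [-0.1, 0.3, -0.7]
grip_width: 0.999
```

play_rows([
  {"xyz":[0,0,4],"turn":[0,0,0]},
  {"xyz":[0,0,14],"turn":[0,0,0]},
  {"xyz":[0,0,34],"turn":[0,0,0]},
  {"xyz":[0,0,60],"turn":[0,0,0]},
  {"xyz":[0,0,85],"turn":[0,0,0]},
  {"xyz":[-7,-10,100],"turn":[0,0,0.05]},
  {"xyz":[-22,-32,110],"turn":[0,0,0.15]},
  {"xyz":[-40,-59,110],"turn":[0,0,0.25]},
  {"xyz":[-58,-86,110],"turn":[0,0,0.35]},
  {"xyz":[-76,-113,110],"turn":[0,0,0.45]},
  {"xyz":[-94,-140,110],"turn":[0,0,0.55]},
  {"xyz":[-112,-165,110],"turn":[0,0,0.648]},
])

```text
clock: 7.57
tcp_pos: [0.4982, 0.0651, 0.1261]
eef_rot: [0.526, 0.851, -0.0, 0.0]
contact_force: [0.2, -0.3, -0.5]
grip_width: 0.998
```

Run:
```python
from h import *
print(env.observe())
p,d=imaging.capture("scene"); cv2.imwrite("pics/s2.png",cv2.resize(p[150:300,280:480,::-1],None,fx=4,fy=4))
W=world("scene",d)*1000
print([ (u,v,W[v,u].round(0)) for u,v in((383,240),(383,246),(378,243),(388,243))])
L=imaging.masks_of("scene","cheese_orange")
for r in L[:1]:
    w=W[r['region']]; w=w[w[:,2]>30]; print(r['rect'],r['score'],w.mean(0).round(1),np.percentile(w[:,2],[5,50,95,100]).round(1),cv2.minEnclosingCircle(w[:,:2].astype(np.float32)))
    t=w[w[:,2]>42]; A=np.c_[t[:,:2]-t[:,:2].mean(0),np.ones(len(t))]; print('slope',np.linalg.lstsq(A,t[:,2],rcond=None)[0])
```

```text
{'clock': 7.5667, 'joint_positions': array([ 0.285197  ,  0.34054881, -0.63761861,  2.05536717,  0.27471899,
        0.82744771, -0.04908359]), 'qd': array([ 0.82028011, -0.34838844, -0.28990286,  0.53020841, -0.1028321 ,
       -0.19318043,  1.66327418]), 'tau': array([-13.13453972, -65.55504084,  -7.42984235, -39.08766747,
         0.28665924,   0.61020518,  -5.61359257]), 'tcp_pos': array([0.49824985, 0.06510905, 0.12606561]), 'eef_rot': array([ 5.25712489e-01,  8.50662168e-01, -1.17093670e-04,  4.91757319e-04]), 'contact_force': array([ 0.22827549, -0.34405499, -0.52569773]), 'ft_torque': array([ 0.01437255, -0.05324012,  0.015991  ]), 'grip_width': 0.9980132770832425}
[(383, 240, array([600., 232.,  46.])), (383, 246, array([620., 228.,  47.])), (378, 243, array([609., 219.,  45.])), (388, 243, array([609., 242.,  45.]))]
[267.7, 184.2, 299.3, 222.8] 0.23 [456.8  15.3  33.6] [30.4 33.9 37.6 39.1] ((441.319091796875, 19.24367332458496), 58.78691101074219)
slope [0. 0. 0.]<stdin>:9: RuntimeWarning: Mean of empty slice.
  ret = um.true_divide(
```

View pics/s2.png

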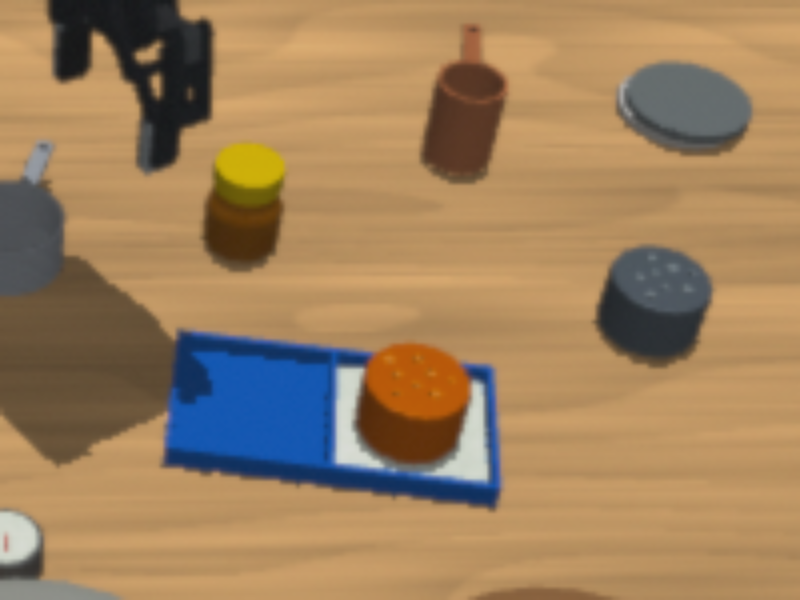

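play_rows([
  {"xyz":[-14,-21,0],"turn":[0,0,0]},
  {"xyz":[-26,-39,0],"turn":[0,0,0]},
  {"xyz":[-34,-50,-10],"turn":[0,0,0]},
  {"xyz":[-37,-55,-28],"turn":[0,0,0]},
  {"xyz":[-37,-55,-48],"turn":[0,0,0]},
  {"xyz":[-37,-55,-64],"turn":[0,0,0]},
  {"xyz":[-37,-55,-74],"turn":[0,0,0]},
  {"xyz":[-37,-55,-80],"turn":[0,0,0]},
  {"xyz":[-37,-55,-80],"turn":[0,0,0]},
])

```text
clock: 8.42
tcp_pos: [0.462, 0.0119, 0.0448]
eef_rot: [0.528, 0.85, -0.0, -0.0]
contact_force: [-0.8, 0.7, -0.7]
grip_width: 1.003
```

Run:
```python
from h import *
p,d=imaging.capture("scene"); cv2.imwrite("pics/s3.png",cv2.resize(p[120:250,210:370,::-1],None,fx=4,fy=4))
W=world("scene",d)*1000
for r in imaging.masks_of("scene","pan_steel")[:1]:
    w=W[r['region']]; t=w[np.abs(w[:,2]-36)<3]; print(r['score'],t.mean(0),t.min(0),t.max(0))
```

```text
0.88 [469.66796247   6.47921428  34.96689998] [428.48453899 -18.2222775   33.0777262 ] [497.59386166  37.41634086  37.9241814 ]
```

View pics/s3.png

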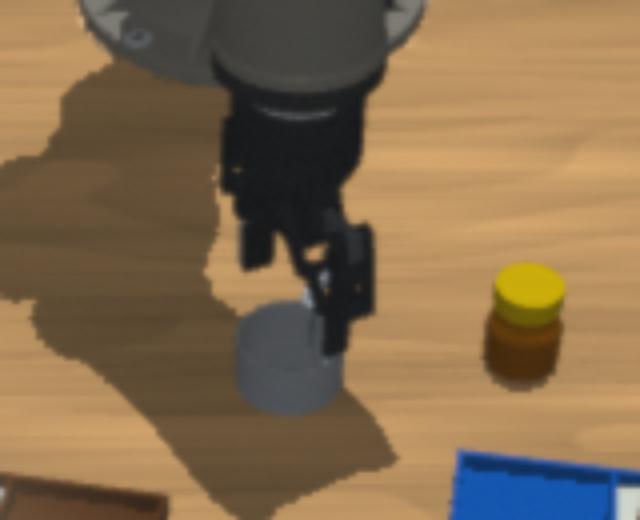

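Run:
```python
from h import *
p,d=imaging.capture("scene")
W=world("scene",d)*1000
for u,v in((292,206),(293,204),(293,200),(296,198),(300,195),(300,185),(274,186),(275,183),(272,185)): print(u,v,p[v,u],W[v,u].round(1))
print(proj("scene",np.array([.5,.031,.058])),proj("scene",np.array([.424,-.007,.058])))
w=W[150:230,250:320].reshape(-1,3); w=w[(w[:,2]>45)&(w[:,2]<75)]
f=w[w[:,0]>470];b=w[w[:,0]<455]
for q in (f,b): print(len(q),q.min(0).round(1),q.max(0).round(1),q.mean(0).round(1))
```

```text
292 206 [25 27 29] [516.3  31.7  75.9]
293 204 [26 26 29] [517.9  33.7  83.5]
293 200 [24 25 26] [530.8  32.1 106.9]
296 198 [27 29 31] [531.9  38.4 113.7]
300 195 [27 28 31] [523.   48.  114.9]
300 185 [29 30 31] [521.2  46.8 142.3]
274 186 [67 54 41] [424.9  -7.3  61.2]
275 183 [26 26 28] [421.6  -4.8  68.1]
272 185 [25 25 26] [427.8 -12.3  66.9]
(np.float64(291.03264522848264), np.float64(207.06216591863705)) (np.float64(274.0881238111939), np.float64(186.7821880806773))
32 [505.4  22.9  59.4] [517.2  41.8  74.9] [511.5  31.4  69. ]
46 [419.1 -17.3  58.2] [431.7   2.7  74.9] [424.9  -7.3  67.7]
```

play_rows([
  {"xyz":[1.5,0,-7],"turn":[0,0,0]},
  {"xyz":[1.5,0,-15],"turn":[0,0,0]},
  {"xyz":[1.5,0,-22],"turn":[0,0,0]},
  {"xyz":[1.5,0,-29],"turn":[0,0,0]},
  {"xyz":[1.5,0,-34],"turn":[0,0,0]},
  {"xyz":[1.5,0,-37],"turn":[0,0,0]},
  {"xyz":[1.5,0,-37],"turn":[0,0,0]},
])

```text
clock: 9.15
tcp_pos: [0.4632, 0.0117, 0.0075]
eef_rot: [0.528, 0.849, -0.0, -0.001]
contact_force: [0.7, -0.1, -0.3]
grip_width: 0.998
```

play_rows([
  {"xyz":[0,0,0],"turn":[0,0,0]},
  {"xyz":[0,0,0],"turn":[0,0,0]},
  {"xyz":[0,0,0],"turn":[0,0,0]},
  {"xyz":[0,0,0],"turn":[0,0,0]},
  {"xyz":[0,0,0],"turn":[0,0,0]},
  {"xyz":[0,0,0],"turn":[0,0,0]},
  {"xyz":[0,0,0],"turn":[0,0,0]},
  {"xyz":[0,0,0],"turn":[0,0,0]},
], hand=1)

```text
clock: 9.82
tcp_pos: [0.4637, 0.0116, 0.009]
eef_rot: [0.528, 0.849, -0.0, 0.0]
contact_force: [-4.8, 1.4, 13.1]
grip_width: 0.776
```

play_rows([
  {"xyz":[0,0,4],"turn":[0,0,0]},
  {"xyz":[0,0,14],"turn":[0,0,0]},
  {"xyz":[0,0,28],"turn":[0,0,0]},
  {"xyz":[2,2,42],"turn":[0,0,0]},
  {"xyz":[9,9,53],"turn":[0,0,0.02]},
  {"xyz":[21,21,60],"turn":[0,0,0.04]},
  {"xyz":[38,38,62],"turn":[0,0,0.06]},
  {"xyz":[57,57,62],"turn":[0,0,0.08]},
  {"xyz":[76,77,62],"turn":[0,0,0.1]},
  {"xyz":[95,96,62],"turn":[0,0,0.12]},
  {"xyz":[112,113,62],"turn":[0,0,0.14]},
  {"xyz":[123,124,62],"turn":[0,0,0.14]},
])

```text
clock: 10.82
tcp_pos: [0.5882, 0.1377, 0.0714]
eef_rot: [0.466, 0.885, 0.001, 0.0]
contact_force: [0.1, 0.8, -1.5]
grip_width: 0.774
```

play_rows([
  {"xyz":[6,6,0],"turn":[0,0,0]},
  {"xyz":[9,9,0],"turn":[0,0,0]},
  {"xyz":[9,9,0],"turn":[0,0,0]},
  {"xyz":[9,9,0],"turn":[0,0,0]},
])

```text
clock: 11.15
tcp_pos: [0.5951, 0.1437, 0.0704]
eef_rot: [0.467, 0.884, -0.0, -0.0]
contact_force: [0.5, 0.8, -1.7]
grip_width: 0.774
```

Run:
```python
from h import *
p,d=imaging.capture("scene"); cv2.imwrite("pics/s4.png",cv2.resize(p[150:300,280:480,::-1],None,fx=4,fy=4))
p,d=imaging.capture("top"); cv2.imwrite("pics/t4.png",cv2.resize(p[110:260,120:320,::-1],None,fx=4,fy=4))
```

```text
(no output)
```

View pics/s4.png

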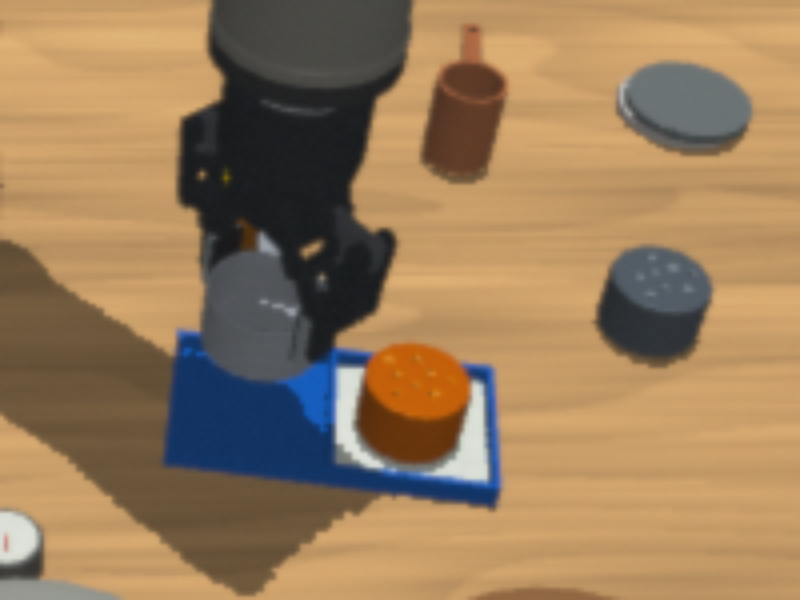

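View pics/t4.png

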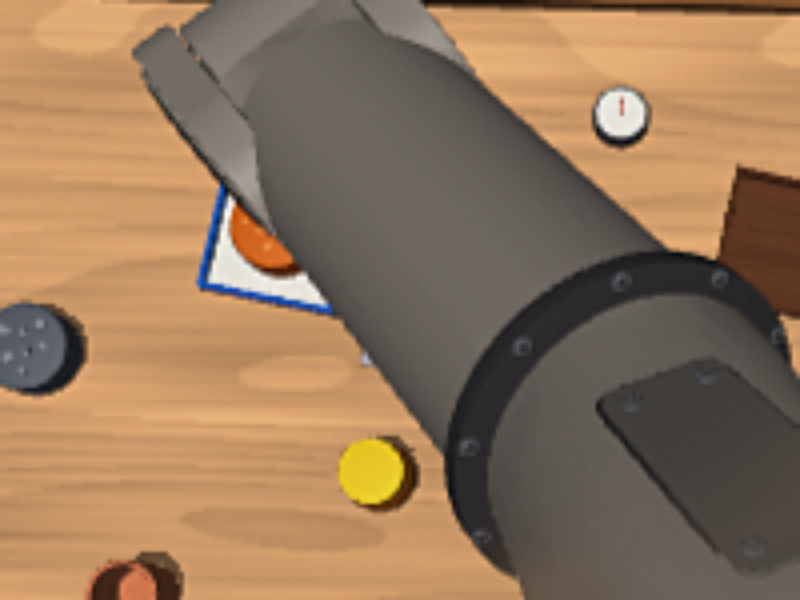

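play_rows([
  {"xyz":[0,1,-8],"turn":[0,0,0]},
  {"xyz":[0,1,-20],"turn":[0,0,0]},
  {"xyz":[0,1,-32],"turn":[0,0,0]},
  {"xyz":[0,1,-42],"turn":[0,0,0]},
  {"xyz":[0,1,-48],"turn":[0,0,0]},
  {"xyz":[0,1,-52],"turn":[0,0,0]},
  {"xyz":[0,1,-54],"turn":[0,0,0]},
  {"xyz":[0,1,-54],"turn":[0,0,0]},
])

```text
clock: 11.92
tcp_pos: [0.5955, 0.1457, 0.0158]
eef_rot: [0.467, 0.884, -0.0, -0.0]
contact_force: [-0.3, -0.6, -1.0]
grip_width: 0.776
```

play_rows([
  {"xyz":[0,0,-0.5],"turn":[0,0,0]},
  {"xyz":[0,0,-1],"turn":[0,0,0]},
  {"xyz":[0,0,-1],"turn":[0,0,0]},
])

```text
clock: 12.17
tcp_pos: [0.5959, 0.1456, 0.0157]
eef_rot: [0.467, 0.884, 0.0, 0.0]
contact_force: [0.2, 0.5, -1.4]
grip_width: 0.774
```

play_rows([
  {"xyz":[0,0,-0.5],"turn":[0,0,0]},
  {"xyz":[0,0,-1],"turn":[0,0,0]},
  {"xyz":[0,0,-1],"turn":[0,0,0]},
])

```text
clock: 12.42
tcp_pos: [0.5957, 0.1455, 0.0143]
eef_rot: [0.467, 0.884, 0.0, 0.0]
contact_force: [0.5, 0.7, -1.0]
grip_width: 0.777
```

play_rows([
  {"xyz":[0,0,-0.5],"turn":[0,0,0]},
  {"xyz":[0,0,-1],"turn":[0,0,0]},
  {"xyz":[0,0,-1],"turn":[0,0,0]},
])

```text
clock: 12.67
tcp_pos: [0.5958, 0.1456, 0.0141]
eef_rot: [0.467, 0.884, -0.0, 0.0]
contact_force: [-4.8, -1.1, 14.5]
grip_width: 0.775
```

play_rows([
  {"xyz":[0,0,0],"turn":[0,0,0]},
  {"xyz":[0,0,0],"turn":[0,0,0]},
  {"xyz":[0,0,0],"turn":[0,0,0]},
  {"xyz":[0,0,0],"turn":[0,0,0]},
  {"xyz":[0,0,0],"turn":[0,0,0]},
  {"xyz":[0,0,0],"turn":[0,0,0]},
], hand=-1)

```text
clock: 13.17
tcp_pos: [0.5956, 0.1456, 0.0132]
eef_rot: [0.467, 0.884, -0.0, -0.0]
contact_force: [-0.4, 1.0, 0.3]
grip_width: 1.006
```

play_rows([
  {"xyz":[0,0,3],"turn":[0,0,0]},
  {"xyz":[0,0,10],"turn":[0,0,0]},
  {"xyz":[0,0,26],"turn":[0,0,0]},
  {"xyz":[0,0,50],"turn":[0,0,0]},
  {"xyz":[0,0,80],"turn":[0,0,0]},
  {"xyz":[0,0,108],"turn":[0,0,-0.1]},
  {"xyz":[0,0,128],"turn":[0,0,-0.2]},
  {"xyz":[-15,11,135],"turn":[0,0,-0.3]},
  {"xyz":[-40,29,135],"turn":[0,0,-0.42]},
  {"xyz":[-68,50,135],"turn":[0,0,-0.54]},
  {"xyz":[-97,71,135],"turn":[0,0,-0.66]},
  {"xyz":[-126,92,135],"turn":[0,0,-0.78]},
])

```text
clock: 14.17
tcp_pos: [0.4684, 0.2382, 0.149]
eef_rot: [0.77, 0.638, 0.0, 0.0]
contact_force: [-0.0, 1.3, 0.2]
grip_width: 1.002
```

Run:
```python
from h import *
p,d=imaging.capture("scene"); cv2.imwrite("pics/s5.png",cv2.resize(p[140:290,290:470,::-1],None,fx=4,fy=4))
W=world("scene",d)*1000
from scipy.optimize import least_squares
def cone(t,r):
    f=lambda q:np.hypot(t[:,0]-q[0],t[:,1]-q[1])-q[2]
    return least_squares(f,[*t[:,:2].mean(0),r],loss='soft_l1',f_scale=1.).x
for n,zz,ro in(("pan_steel",41,34),("pan_copper",62,23)):
    for r in imaging.masks_of("scene",n)[:1]:
        w=W[r['region']]; print(n,r['score'],r['rect'])
        t=w[np.abs(w[:,2]-zz)<2]
        q=cone(t,ro-1.5); print(len(t),q.round(1))
        hz=zz-6
        h=w[(np.abs(w[:,2]-hz)<4)&(np.hypot(w[:,0]-q[0],w[:,1]-q[1])>ro+5)]
        if len(h):
            m=h.mean(0); print('handle',len(h),m.round(1),np.degrees(np.arctan2(m[1]-q[1],m[0]-q[0])).round(1),np.hypot(h[:,0]-q[0],h[:,1]-q[1]).max().round(1))
```

```text
pan_steel 0.63 [329.0, 216.8, 360.8, 262.4]
94 [597.2 146.2  32.1]
handle 64 [536.1 156.8  34.8] 170.1 84.0
pan_copper 0.73 [382.4, 154.5, 408.3, 193.6]
35 [365.3 315.7  21.6]
handle 36 [313.7 327.8  55.5] 166.8 76.1
```

View pics/s5.png

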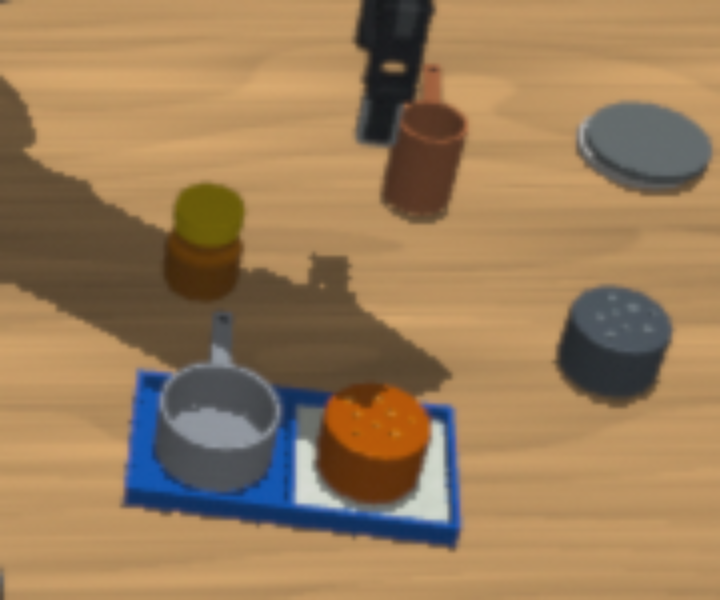

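play_rows([
  {"xyz":[-20,15,0],"turn":[0,0,-0.1]},
  {"xyz":[-45,33,0],"turn":[0,0,-0.22]},
  {"xyz":[-70,51,0],"turn":[0,0,-0.34]},
  {"xyz":[-90,66,0],"turn":[0,0,-0.46]},
  {"xyz":[-102,75,-5],"turn":[0,0,-0.58]},
  {"xyz":[-106,77.5,-15],"turn":[0,0,-0.7]},
  {"xyz":[-106,77.5,-25],"turn":[0,0,-0.79]},
  {"xyz":[-106,77.5,-40],"turn":[0,0,-0.826]},
  {"xyz":[-106,77.5,-50],"turn":[0,0,-0.826]},
  {"xyz":[-106,77.5,-50],"turn":[0,0,-0.826]},
])

```text
clock: 15.15
tcp_pos: [0.3635, 0.3142, 0.0969]
eef_rot: [0.96, 0.279, -0.001, 0.0]
contact_force: [-0.9, -1.3, -0.9]
grip_width: 1.002
```

play_rows([
  {"xyz":[0,0.5,-8],"turn":[0,0,0]},
  {"xyz":[0,0.5,-20],"turn":[0,0,0]},
  {"xyz":[0,0.5,-34],"turn":[0,0,0]},
  {"xyz":[0,0.5,-46],"turn":[0,0,0]},
  {"xyz":[0,0.5,-56],"turn":[0,0,0]},
  {"xyz":[0,0.5,-61],"turn":[0,0,0]},
  {"xyz":[0,0.5,-63],"turn":[0,0,0]},
  {"xyz":[0,0.5,-63],"turn":[0,0,0]},
])

```text
clock: 15.82
tcp_pos: [0.3637, 0.3156, 0.0352]
eef_rot: [0.96, 0.278, -0.0, -0.0]
contact_force: [-0.2, 0.6, 0.9]
grip_width: 1.0
```

play_rows([
  {"xyz":[0,0,0],"turn":[0,0,0]},
  {"xyz":[0,0,0],"turn":[0,0,0]},
  {"xyz":[0,0,0],"turn":[0,0,0]},
  {"xyz":[0,0,0],"turn":[0,0,0]},
  {"xyz":[0,0,0],"turn":[0,0,0]},
  {"xyz":[0,0,0],"turn":[0,0,0]},
  {"xyz":[0,0,0],"turn":[0,0,0]},
  {"xyz":[0,0,0],"turn":[0,0,0]},
  {"xyz":[0,0,0],"turn":[0,0,0]},
], hand=1)

```text
clock: 16.57
tcp_pos: [0.364, 0.3158, 0.0361]
eef_rot: [0.961, 0.278, 0.001, -0.0]
contact_force: [-2.0, -2.3, 12.1]
grip_width: 0.521
```

play_rows([
  {"xyz":[0,0,4],"turn":[0,0,0]},
  {"xyz":[0,0,16],"turn":[0,0,0]},
  {"xyz":[0,0,36],"turn":[0,0,0]},
  {"xyz":[0,0,58],"turn":[0,0,0]},
  {"xyz":[4,-3,76],"turn":[0,0,0.03]},
  {"xyz":[13,-10,86],"turn":[0,0,0.1]},
  {"xyz":[27,-20,90],"turn":[0,0,0.2]},
  {"xyz":[43,-32,90],"turn":[0,0,0.3]},
  {"xyz":[60,-44,90],"turn":[0,0,0.41]},
  {"xyz":[77,-56,90],"turn":[0,0,0.52]},
  {"xyz":[94,-69,90],"turn":[0,0,0.63]},
  {"xyz":[111,-81,90],"turn":[0,0,0.74]},
])

```text
clock: 17.57
tcp_pos: [0.4754, 0.2336, 0.1256]
eef_rot: [0.793, 0.609, 0.0, 0.0]
contact_force: [-0.8, 0.1, -1.1]
grip_width: 0.517
```

play_rows([
  {"xyz":[17,-12,0],"turn":[0,0,0.11]},
  {"xyz":[34,-25,0],"turn":[0,0,0.22]},
  {"xyz":[51,-37,0],"turn":[0,0,0.33]},
  {"xyz":[68,-50,0],"turn":[0,0,0.44]},
  {"xyz":[84,-62,0],"turn":[0,0,0.55]},
  {"xyz":[98,-72,0],"turn":[0,0,0.66]},
  {"xyz":[109,-80,0],"turn":[0,0,0.76]},
  {"xyz":[116,-86,0],"turn":[0,0,0.84]},
  {"xyz":[119.5,-88.5,0],"turn":[0,0,0.887]},
  {"xyz":[120.5,-89,0],"turn":[0,0,0.887]},
  {"xyz":[120.5,-89,0],"turn":[0,0,0.887]},
])

```text
clock: 18.48
tcp_pos: [0.5951, 0.1453, 0.1253]
eef_rot: [0.459, 0.889, -0.0, -0.0]
contact_force: [-0.2, 0.5, -1.8]
grip_width: 0.523
```

```bash
cat > pan.py <<'E'
from h import *
from scipy.optimize import least_squares
def cone(t,r):
    f=lambda q:np.hypot(t[:,0]-q[0],t[:,1]-q[1])-q[2]
    return least_squares(f,[*t[:,:2].mean(0),r],loss='soft_l1',f_scale=1.).x
def pan(cam,W,n,zz,ro):
    for r in imaging.masks_of(cam,n)[:1]:
        w=W[r['region']]; print(cam,n,round(r['score'],2),np.round(r['rect']))
        t=w[np.abs(w[:,2]-zz)<2.5]
        if len(t)<5: print('none',np.nanmax(w[:,2]));continue
        q=cone(t,ro-1.5); print(len(t),q.round(1),'z',np.percentile(t[:,2],[50,95]).round(1))
        h=w[(np.abs(w[:,2]-(zz-6))<5)&(np.hypot(w[:,0]-q[0],w[:,1]-q[1])>ro+5)]
        if len(h):
            m=h.mean(0); print('handle',len(h),m.round(1),np.degrees(np.arctan2(m[1]-q[1],m[0]-q[0])).round(1),np.hypot(h[:,0]-q[0],h[:,1]-q[1]).max().round(1))
E
python3 - <<'E'
from pan import *
s=env.observe();print(s['tcp_pos'],s['joint_positions'])
p,d=imaging.capture("scene"); cv2.imwrite("pics/s6.png",cv2.resize(p[140:290,290:470,::-1],None,fx=4,fy=4))
W=world("scene",d)*1000
pan("scene",W,"pan_copper",62+s['tcp_pos'][2]*1000-36,23)
pan("scene",W,"pan_steel",41,34)
E
```

```text
[0.59514025 0.1452625  0.12529379] [ 0.16048095  0.51966199 -0.66302432  1.81088574  0.38656907  0.94419513
 -0.05207238]
scene pan_copper 0.8 [315. 197. 359. 233.]
51 [597.6 144.1  20.8] z [150.6 152.4]
handle 106 [588.5  94.3 144.6] -100.4 73.4
scene pan_steel 0.97 [327. 232. 362. 260.]
77 [597.5 146.1  31.9] z [40.6 42.7]
```

View pics/s6.png

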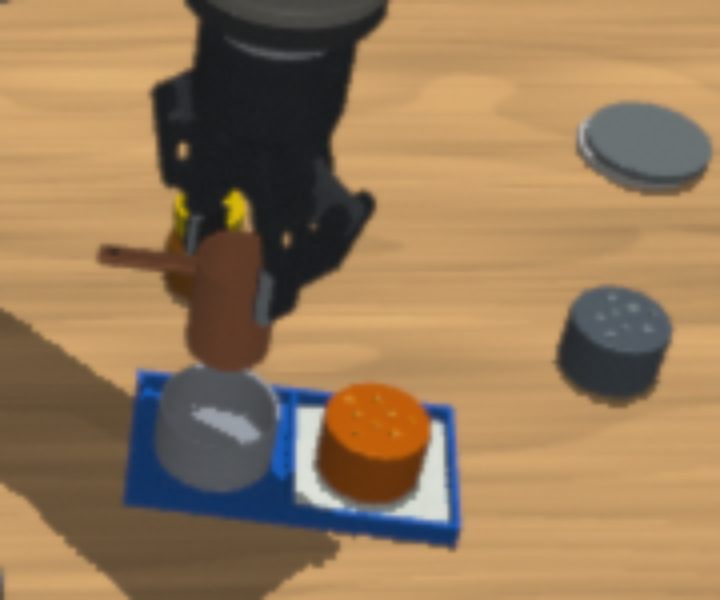

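play_rows([
  {"xyz":[0,1,-8],"turn":[0,0,0]},
  {"xyz":[0,1,-22],"turn":[0,0,0]},
  {"xyz":[0,1,-36],"turn":[0,0,0]},
  {"xyz":[0,1,-48],"turn":[0,0,0]},
  {"xyz":[0,1,-58],"turn":[0,0,0]},
  {"xyz":[0,1,-66],"turn":[0,0,0]},
  {"xyz":[0,1,-72],"turn":[0,0,0]},
  {"xyz":[0,1,-76],"turn":[0,0,0]},
  {"xyz":[0,1,-78],"turn":[0,0,0]},
  {"xyz":[0,1,-78],"turn":[0,0,0]},
])

```text
clock: 19.47
tcp_pos: [0.5952, 0.1466, 0.0471]
eef_rot: [0.458, 0.889, -0.0, -0.0]
contact_force: [-0.3, 0.3, -1.6]
grip_width: 0.516
```

play_rows([
  {"xyz":[0,0,-0.5],"turn":[0,0,0]},
  {"xyz":[0,0,-1],"turn":[0,0,0]},
  {"xyz":[0,0,-1],"turn":[0,0,0]},
])

```text
clock: 19.72
tcp_pos: [0.5954, 0.1466, 0.0466]
eef_rot: [0.458, 0.889, 0.0, 0.0]
contact_force: [-0.6, 0.4, -2.4]
grip_width: 0.518
```

play_rows([
  {"xyz":[0,0,-0.5],"turn":[0,0,0]},
  {"xyz":[0,0,-1],"turn":[0,0,0]},
  {"xyz":[0,0,-1],"turn":[0,0,0]},
])

```text
clock: 19.97
tcp_pos: [0.5952, 0.1465, 0.0453]
eef_rot: [0.458, 0.889, 0.0, 0.0]
contact_force: [-0.1, 0.2, -2.2]
grip_width: 0.516
```

play_rows([
  {"xyz":[0,0,-0.5],"turn":[0,0,0]},
  {"xyz":[0,0,-1],"turn":[0,0,0]},
  {"xyz":[0,0,-1],"turn":[0,0,0]},
])

```text
clock: 20.22
tcp_pos: [0.5952, 0.1465, 0.0452]
eef_rot: [0.458, 0.889, -0.0, 0.0]
contact_force: [-5.9, -2.9, 14.1]
grip_width: 0.522
```

play_rows([
  {"xyz":[0,0,0],"turn":[0,0,0]},
  {"xyz":[0,0,0],"turn":[0,0,0]},
  {"xyz":[0,0,0],"turn":[0,0,0]},
  {"xyz":[0,0,0],"turn":[0,0,0]},
  {"xyz":[0,0,0],"turn":[0,0,0]},
  {"xyz":[0,0,0],"turn":[0,0,0]},
], hand=-1)

```text
clock: 20.72
tcp_pos: [0.5951, 0.1466, 0.0442]
eef_rot: [0.458, 0.889, -0.0, -0.0]
contact_force: [-0.1, -0.4, 0.4]
grip_width: 0.999
```

play_rows([
  {"xyz":[0,0,4],"turn":[0,0,0]},
  {"xyz":[0,0,14],"turn":[0,0,0]},
  {"xyz":[0,0,34],"turn":[0,0,0]},
  {"xyz":[0,0,60],"turn":[0,0,0]},
  {"xyz":[-1,5,85],"turn":[0,0,0]},
  {"xyz":[-5,19,100],"turn":[0,0,0]},
  {"xyz":[-12,44,105],"turn":[0,0,0]},
  {"xyz":[-20,75,105],"turn":[0,0,0]},
  {"xyz":[-30,110,105],"turn":[0,0,0]},
  {"xyz":[-39,145,105],"turn":[0,0,0]},
  {"xyz":[-48,178,105],"turn":[0,0,0]},
  {"xyz":[-56,207,102],"turn":[0,0,0]},
])

```text
clock: 21.72
tcp_pos: [0.5384, 0.3562, 0.148]
eef_rot: [0.457, 0.889, 0.001, 0.0]
contact_force: [0.0, -0.0, 0.3]
grip_width: 0.998
```

Run:
```python
from pan import *
s=env.observe();print(s['tcp_pos'])
p,d=imaging.capture("scene"); cv2.imwrite("pics/s7.png",cv2.resize(p[140:290,290:470,::-1],None,fx=4,fy=4))
W=world("scene",d)*1000
pan("scene",W,"pan_copper",71,23)
pan("scene",W,"pan_steel",41,34)
```

```text
[0.53836537 0.3562158  0.14797622]
scene pan_copper 0.88 [312. 226. 354. 252.]
70 [597.2 145.6  20.8] z [70.4 73. ]
handle 94 [589.   96.1  64.4] -99.3 73.6
scene pan_steel 0.56 [329. 216. 361. 262.]
71 [597.  146.5  32.4] z [40.4 42.6]
handle 34 [525.7 158.5  35.2] 170.5 83.8
```

View pics/s7.png

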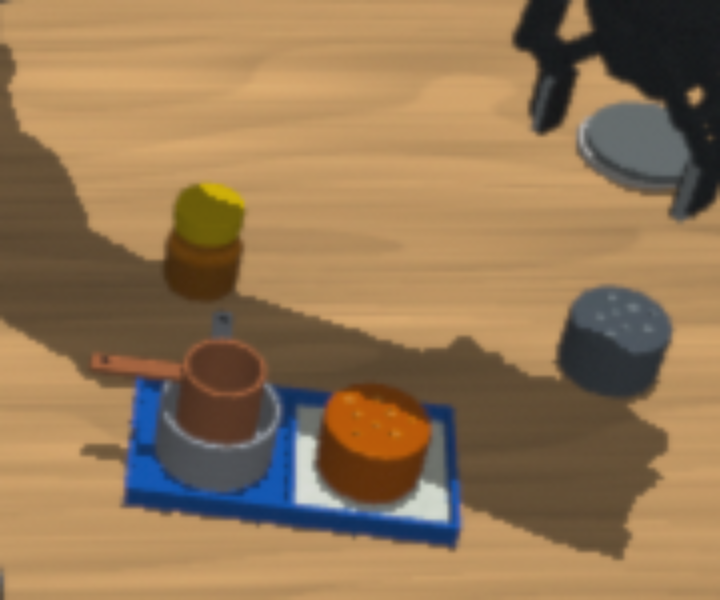

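play_rows([
  {"xyz":[-6,22,0],"turn":[0,0,0]},
  {"xyz":[-9,36,-8],"turn":[0,0,0]},
  {"xyz":[-11,41,-25],"turn":[0,0,0]},
  {"xyz":[-11,41,-42],"turn":[0,0,0]},
  {"xyz":[-11,41,-50],"turn":[0,0,0]},
  {"xyz":[-11,41,-50],"turn":[0,0,0]},
])

```text
clock: 22.37
tcp_pos: [0.5281, 0.3929, 0.095]
eef_rot: [0.458, 0.889, -0.001, -0.0]
contact_force: [-0.3, 0.1, 0.4]
grip_width: 0.998
```

play_rows([
  {"xyz":[0,2,-10],"turn":[0,0,0]},
  {"xyz":[0,2,-25],"turn":[0,0,0]},
  {"xyz":[0,2,-42],"turn":[0,0,0]},
  {"xyz":[0,2,-58],"turn":[0,0,0]},
  {"xyz":[0,2,-71],"turn":[0,0,0]},
  {"xyz":[0,2,-79],"turn":[0,0,0]},
  {"xyz":[0,2,-83],"turn":[0,0,0]},
  {"xyz":[0,2,-85],"turn":[0,0,0]},
  {"xyz":[0,2,-85],"turn":[0,0,0]},
])

```text
clock: 23.12
tcp_pos: [0.5282, 0.3967, 0.0112]
eef_rot: [0.458, 0.889, 0.0, -0.0]
contact_force: [-1.1, 0.6, 0.8]
grip_width: 1.002
```

play_rows([
  {"xyz":[0,0,0],"turn":[0,0,0]},
  {"xyz":[0,0,0],"turn":[0,0,0]},
  {"xyz":[0,0,0],"turn":[0,0,0]},
  {"xyz":[0,0,0],"turn":[0,0,0]},
  {"xyz":[0,0,0],"turn":[0,0,0]},
  {"xyz":[0,0,0],"turn":[0,0,0]},
  {"xyz":[0,0,0],"turn":[0,0,0]},
  {"xyz":[0,0,0],"turn":[0,0,0]},
], hand=1)

```text
clock: 23.78
tcp_pos: [0.5285, 0.3968, 0.0126]
eef_rot: [0.458, 0.889, 0.0, 0.0]
contact_force: [-2.5, -2.4, 11.1]
grip_width: 0.679
```

play_rows([
  {"xyz":[0,0,4],"turn":[0,0,0]},
  {"xyz":[0,0,16],"turn":[0,0,0]},
  {"xyz":[0,0,38],"turn":[0,0,0]},
  {"xyz":[0,-2,65],"turn":[0,0,0]},
  {"xyz":[1,-9,92],"turn":[0,0,0]},
  {"xyz":[2,-22,115],"turn":[0,0,0]},
  {"xyz":[4,-42,130],"turn":[0,0,-0.05]},
  {"xyz":[7,-69,135],"turn":[0,0,-0.1]},
  {"xyz":[11,-102,135],"turn":[0,0,-0.15]},
  {"xyz":[15,-137,135],"turn":[0,0,-0.2]},
  {"xyz":[19,-172,135],"turn":[0,0,-0.25]},
  {"xyz":[22,-207,135],"turn":[0,0,-0.3]},
])

```text
clock: 24.78
tcp_pos: [0.5503, 0.1881, 0.1475]
eef_rot: [0.586, 0.81, 0.0, 0.0]
contact_force: [0.6, 0.4, -0.9]
grip_width: 0.68
```

play_rows([
  {"xyz":[4,-35,0],"turn":[0,0,-0.05]},
  {"xyz":[8,-70,0],"turn":[0,0,-0.1]},
  {"xyz":[11,-105,0],"turn":[0,0,-0.15]},
  {"xyz":[15,-140,0],"turn":[0,0,-0.2]},
  {"xyz":[19,-175,0],"turn":[0,0,-0.25]},
  {"xyz":[23,-210,0],"turn":[0,0,-0.3]},
  {"xyz":[27,-245,0],"turn":[0,0,-0.35]},
  {"xyz":[30,-280,0],"turn":[0,0,-0.4]},
  {"xyz":[34,-315,0],"turn":[0,0,-0.45]},
  {"xyz":[38,-346,0],"turn":[0,0,-0.48]},
  {"xyz":[41,-370,-6],"turn":[0,0,-0.505]},
  {"xyz":[42,-386,-18],"turn":[0,0,-0.515]},
])

```text
clock: 25.78
tcp_pos: [0.5931, -0.1995, 0.1296]
eef_rot: [0.774, 0.634, 0.001, 0.001]
contact_force: [0.0, -0.1, -1.2]
grip_width: 0.68
```

play_rows([
  {"xyz":[1,-8,-20],"turn":[0,0,0]},
  {"xyz":[1,-10,-42],"turn":[0,0,0]},
  {"xyz":[1,-10,-60],"turn":[0,0,0]},
  {"xyz":[1,-10,-72],"turn":[0,0,0]},
  {"xyz":[1,-10,-75],"turn":[0,0,0]},
  {"xyz":[1,-10,-75],"turn":[0,0,0]},
])

```text
clock: 26.28
tcp_pos: [0.5928, -0.2054, 0.0524]
eef_rot: [0.772, 0.635, -0.0, -0.001]
contact_force: [0.5, -0.3, -1.1]
grip_width: 0.678
```

Run:
```python
from pan import *
s=env.observe();print(s['tcp_pos'],s['joint_positions'])
p,d=imaging.capture("scene"); cv2.imwrite("pics/s8.png",cv2.resize(p[140:290,140:340,::-1],None,fx=4,fy=4))
```

```text
[ 0.59280004 -0.20542516  0.05239595] [ 0.51583737  0.5805332  -0.37625551  1.82806813  0.28708873  0.78834649
 -0.20254781]
```

View pics/s8.png

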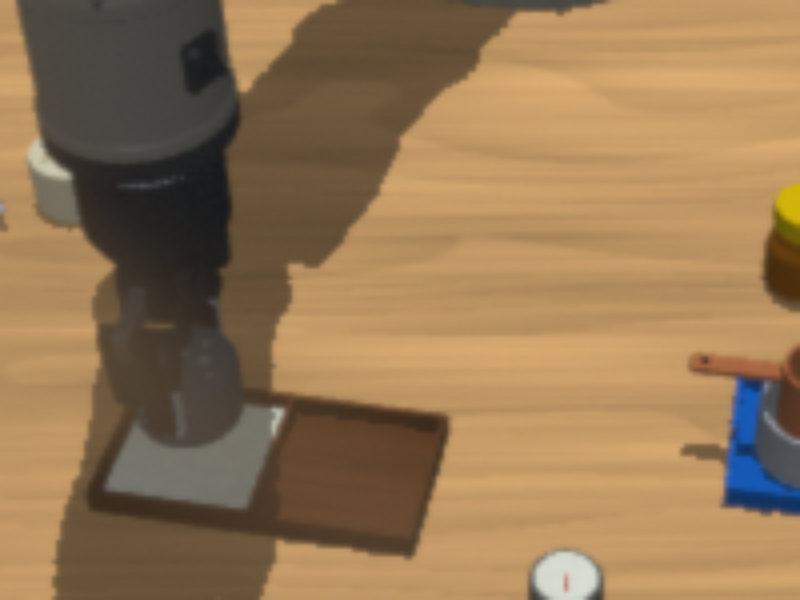

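play_rows([
  {"xyz":[0,-1,-7],"turn":[0,0,0]},
  {"xyz":[0,-1,-16],"turn":[0,0,0]},
  {"xyz":[0,-1,-24],"turn":[0,0,0]},
  {"xyz":[0,-1,-30],"turn":[0,0,0]},
  {"xyz":[0,-1,-32.5],"turn":[0,0,0]},
  {"xyz":[0,-1,-33.5],"turn":[0,0,0]},
  {"xyz":[0,-1,-33.5],"turn":[0,0,0]},
])

```text
clock: 26.92
tcp_pos: [0.5931, -0.2073, 0.0195]
eef_rot: [0.773, 0.635, -0.0, -0.0]
contact_force: [0.2, 1.1, -1.3]
grip_width: 0.676
```

play_rows([
  {"xyz":[0,0,-0.5],"turn":[0,0,0]},
  {"xyz":[0,0,-1],"turn":[0,0,0]},
  {"xyz":[0,0,-1],"turn":[0,0,0]},
])

```text
clock: 27.17
tcp_pos: [0.5933, -0.2075, 0.019]
eef_rot: [0.773, 0.635, 0.0, 0.0]
contact_force: [0.2, -0.3, -0.9]
grip_width: 0.684
```

play_rows([
  {"xyz":[0,0,-0.5],"turn":[0,0,0]},
  {"xyz":[0,0,-1],"turn":[0,0,0]},
  {"xyz":[0,0,-1],"turn":[0,0,0]},
])

```text
clock: 27.42
tcp_pos: [0.5931, -0.2075, 0.0178]
eef_rot: [0.773, 0.635, 0.0, -0.0]
contact_force: [0.3, -0.5, -1.2]
grip_width: 0.675
```

play_rows([
  {"xyz":[0,0,-0.5],"turn":[0,0,0]},
  {"xyz":[0,0,-0.8],"turn":[0,0,0]},
  {"xyz":[0,0,-0.8],"turn":[0,0,0]},
])

```text
clock: 27.67
tcp_pos: [0.5932, -0.2075, 0.0177]
eef_rot: [0.773, 0.635, -0.0, 0.0]
contact_force: [-4.5, 1.1, 10.9]
grip_width: 0.679
```

play_rows([
  {"xyz":[0,0,0],"turn":[0,0,0]},
  {"xyz":[0,0,0],"turn":[0,0,0]},
  {"xyz":[0,0,0],"turn":[0,0,0]},
  {"xyz":[0,0,0],"turn":[0,0,0]},
  {"xyz":[0,0,0],"turn":[0,0,0]},
  {"xyz":[0,0,0],"turn":[0,0,0]},
], hand=-1)

```text
clock: 28.17
tcp_pos: [0.5931, -0.2075, 0.0169]
eef_rot: [0.773, 0.635, -0.0, -0.0]
contact_force: [-0.6, 0.0, -0.2]
grip_width: 0.998
```

play_rows([
  {"xyz":[0,0,4],"turn":[0,0,0]},
  {"xyz":[0,0,14],"turn":[0,0,0]},
  {"xyz":[0,0,34],"turn":[0,0,0]},
  {"xyz":[0,0,60],"turn":[0,0,0]},
  {"xyz":[0,0,88],"turn":[0,0,0]},
  {"xyz":[-5,12,110],"turn":[0,0,0.08]},
  {"xyz":[-15,37,120],"turn":[0,0,0.18]},
  {"xyz":[-28,70,120],"turn":[0,0,0.28]},
  {"xyz":[-41,103,120],"turn":[0,0,0.38]},
  {"xyz":[-54,136,120],"turn":[0,0,0.48]},
  {"xyz":[-68,169,120],"turn":[0,0,0.58]},
  {"xyz":[-81,202,120],"turn":[0,0,0.68]},
])

```text
clock: 29.17
tcp_pos: [0.5113, -0.0042, 0.138]
eef_rot: [0.515, 0.857, -0.0, 0.001]
contact_force: [1.2, 0.5, 0.2]
grip_width: 1.002
```

play_rows([
  {"xyz":[-13,33,0],"turn":[0,0,0.08]},
  {"xyz":[-26,66,0],"turn":[0,0,0.15]},
  {"xyz":[-39,98,0],"turn":[0,0,0.2]},
  {"xyz":[-50,125,0],"turn":[0,0,0.25]},
  {"xyz":[-58,146,0],"turn":[0,0,0.28]},
  {"xyz":[-63,158,-6],"turn":[0,0,0.3]},
  {"xyz":[-65.5,163,-20],"turn":[0,0,0.3]},
  {"xyz":[-65.5,163,-35],"turn":[0,0,0.3]},
  {"xyz":[-65.5,163,-40],"turn":[0,0,0.3]},
  {"xyz":[-65.5,163,-40],"turn":[0,0,0.3]},
])

```text
clock: 30.0
tcp_pos: [0.4462, 0.1573, 0.0967]
eef_rot: [0.383, 0.924, -0.001, -0.0]
contact_force: [0.3, -1.1, -0.7]
grip_width: 0.998
```

Run:
```python
from pan import *
s=env.observe();print(s['tcp_pos'],s['joint_positions'])
p,d=imaging.capture("scene"); cv2.imwrite("pics/s9.png",cv2.resize(p[130:280,150:350,::-1],None,fx=4,fy=4))
W=world("scene",d)*1000
for r in imaging.masks_of("scene","cheese_grey")[:1]:
    w=W[r['region']]; t=w[w[:,2]>42.5]; print(r['score'],r['rect'],t.mean(0),cv2.minEnclosingCircle(t[:,:2].astype(np.float32)))
    A=np.c_[t[:,:2]-t[:,:2].mean(0),np.ones(len(t))]; print('slope',np.linalg.lstsq(A,t[:,2],rcond=None)[0])
```

```text
[0.44617793 0.15732497 0.09666467] [ 0.17384256  0.37284231 -0.75631242  2.13168865  0.36766099  0.76869402
 -0.03229776]
0.85 [174.0, 231.9, 201.6, 262.8] [ 596.01303395 -206.93295253   44.92898007] ((594.62744140625, -206.9619140625), 29.708293914794922)
slope [-4.91716184e-03  3.47843070e-03  4.49289801e+01]
```

View pics/s9.png

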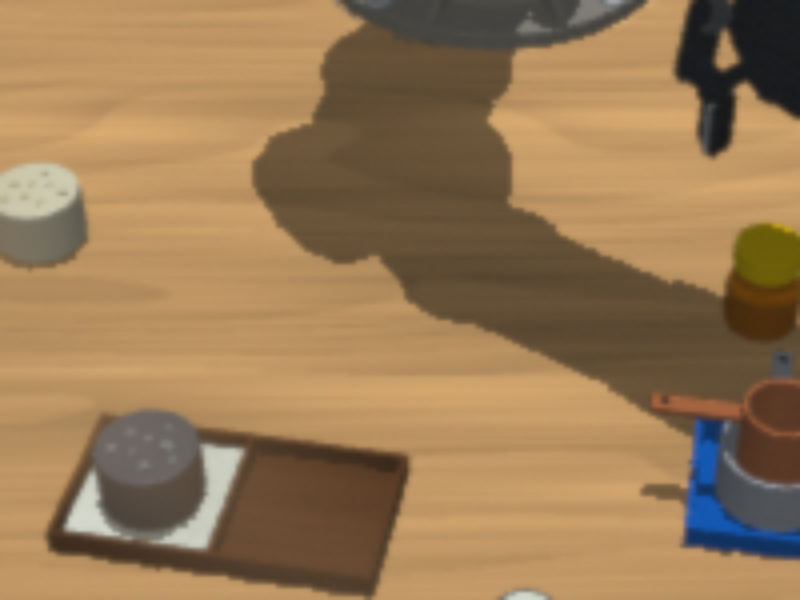

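play_rows([
  {"xyz":[0.5,0.5,-10],"turn":[0,0,0]},
  {"xyz":[0.5,0.5,-24],"turn":[0,0,0]},
  {"xyz":[0.5,0.5,-40],"turn":[0,0,0]},
  {"xyz":[0.5,0.5,-56],"turn":[0,0,0]},
  {"xyz":[0.5,0.5,-70],"turn":[0,0,0]},
  {"xyz":[0.5,0.5,-79],"turn":[0,0,0]},
  {"xyz":[0.5,0.5,-83],"turn":[0,0,0]},
  {"xyz":[0.5,0.5,-84],"turn":[0,0,0]},
  {"xyz":[0.5,0.5,-84],"turn":[0,0,0]},
])

```text
clock: 30.85
tcp_pos: [0.4473, 0.1582, 0.0132]
eef_rot: [0.383, 0.924, 0.0, 0.0]
contact_force: [0.6, 0.1, 0.5]
grip_width: 1.002
```

play_rows([
  {"xyz":[0,0,0],"turn":[0,0,0]},
  {"xyz":[0,0,0],"turn":[0,0,0]},
  {"xyz":[0,0,0],"turn":[0,0,0]},
  {"xyz":[0,0,0],"turn":[0,0,0]},
  {"xyz":[0,0,0],"turn":[0,0,0]},
  {"xyz":[0,0,0],"turn":[0,0,0]},
  {"xyz":[0,0,0],"turn":[0,0,0]},
  {"xyz":[0,0,0],"turn":[0,0,0]},
  {"xyz":[0,0,0],"turn":[0,0,0]},
], hand=1)

```text
clock: 31.6
tcp_pos: [0.4475, 0.1581, 0.0138]
eef_rot: [0.383, 0.924, 0.0, 0.001]
contact_force: [-3.7, -2.1, 16.1]
grip_width: 0.537
```

play_rows([
  {"xyz":[0,0,4],"turn":[0,0,0]},
  {"xyz":[0,0,16],"turn":[0,0,0]},
  {"xyz":[0,0,36],"turn":[0,0,0]},
  {"xyz":[0,0,60],"turn":[0,0,0]},
  {"xyz":[2,-3,82],"turn":[0,0,-0.02]},
  {"xyz":[8,-13,96],"turn":[0,0,-0.06]},
  {"xyz":[18,-31,102],"turn":[0,0,-0.13]},
  {"xyz":[33,-56,102],"turn":[0,0,-0.2]},
  {"xyz":[50,-84,102],"turn":[0,0,-0.28]},
  {"xyz":[67,-113,102],"turn":[0,0,-0.36]},
  {"xyz":[84,-142,102],"turn":[0,0,-0.44]},
  {"xyz":[101,-171,102],"turn":[0,0,-0.52]},
])

```text
clock: 32.6
tcp_pos: [0.5487, -0.0145, 0.1161]
eef_rot: [0.609, 0.793, 0.0, 0.0]
contact_force: [0.8, 1.0, -0.8]
grip_width: 0.533
```

play_rows([
  {"xyz":[17,-29,0],"turn":[0,0,-0.08]},
  {"xyz":[33,-57,0],"turn":[0,0,-0.15]},
  {"xyz":[46,-79,0],"turn":[0,0,-0.2]},
  {"xyz":[56,-95,0],"turn":[0,0,-0.25]},
  {"xyz":[61,-103,-4],"turn":[0,0,-0.3]},
  {"xyz":[62.5,-105.5,-14],"turn":[0,0,-0.3]},
  {"xyz":[62.5,-105.5,-28],"turn":[0,0,-0.3]},
  {"xyz":[62.5,-105.5,-42],"turn":[0,0,-0.3]},
  {"xyz":[62.5,-105.5,-54],"turn":[0,0,-0.3]},
  {"xyz":[62.5,-105.5,-60],"turn":[0,0,-0.3]},
  {"xyz":[62.5,-105.5,-60],"turn":[0,0,-0.3]},
])

```text
clock: 33.52
tcp_pos: [0.6094, -0.1175, 0.053]
eef_rot: [0.719, 0.695, -0.001, -0.001]
contact_force: [-0.3, -0.2, -0.8]
grip_width: 0.534
```

Run:
```python
from pan import *
s=env.observe();print(s['tcp_pos'],s['joint_positions'])
p,d=imaging.capture("scene"); cv2.imwrite("pics/s10.png",cv2.resize(p[140:290,150:350,::-1],None,fx=4,fy=4))
```

```text
[ 0.60935497 -0.11751865  0.05296868] [ 0.41640054  0.58102902 -0.43394135  1.84013716  0.32822641  0.79470004
 -0.2214907 ]
```

View pics/s10.png

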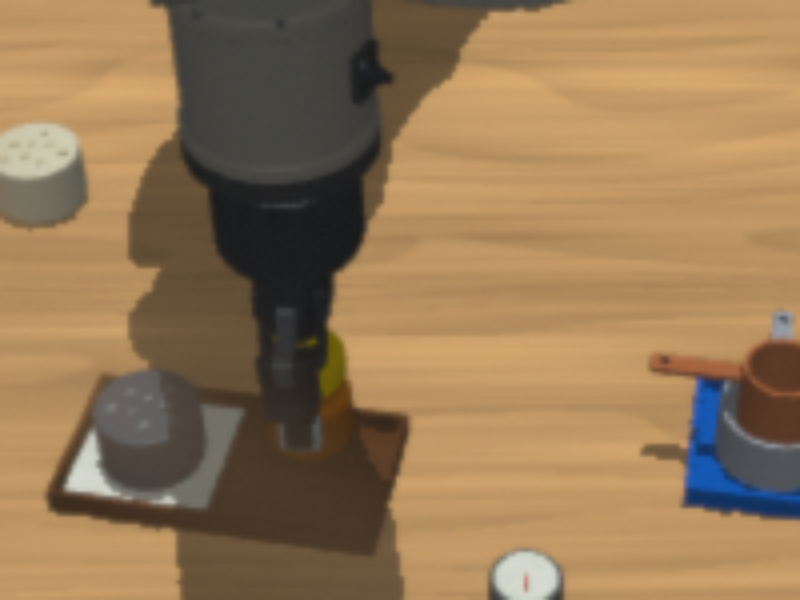

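play_rows([
  {"xyz":[1,-1,-7],"turn":[0,0,0]},
  {"xyz":[1,-1,-16],"turn":[0,0,0]},
  {"xyz":[1,-1,-24],"turn":[0,0,0]},
  {"xyz":[1,-1,-29],"turn":[0,0,0]},
  {"xyz":[1,-1,-31.5],"turn":[0,0,0]},
  {"xyz":[1,-1,-32.5],"turn":[0,0,0]},
  {"xyz":[1,-1,-32.5],"turn":[0,0,0]},
])

```text
clock: 34.15
tcp_pos: [0.6116, -0.1194, 0.0223]
eef_rot: [0.719, 0.695, -0.0, -0.0]
contact_force: [-0.2, -0.1, -1.2]
grip_width: 0.533
```

play_rows([
  {"xyz":[0,0,-0.5],"turn":[0,0,0]},
  {"xyz":[0,0,-1],"turn":[0,0,0]},
  {"xyz":[0,0,-1],"turn":[0,0,0]},
])

```text
clock: 34.4
tcp_pos: [0.6118, -0.1195, 0.0217]
eef_rot: [0.719, 0.695, 0.0, 0.0]
contact_force: [0.6, 0.1, -1.2]
grip_width: 0.535
```

play_rows([
  {"xyz":[0,0,-0.5],"turn":[0,0,0]},
  {"xyz":[0,0,-0.8],"turn":[0,0,0]},
  {"xyz":[0,0,-0.8],"turn":[0,0,0]},
])

```text
clock: 34.65
tcp_pos: [0.6116, -0.1195, 0.0207]
eef_rot: [0.719, 0.695, -0.0, -0.0]
contact_force: [-1.0, -0.5, -0.5]
grip_width: 0.538
```

play_rows([
  {"xyz":[0,0,-0.5],"turn":[0,0,0]},
  {"xyz":[0,0,-1],"turn":[0,0,0]},
  {"xyz":[0,0,-1],"turn":[0,0,0]},
])

```text
clock: 34.9
tcp_pos: [0.6116, -0.1195, 0.0196]
eef_rot: [0.719, 0.695, -0.0, -0.0]
contact_force: [0.0, -0.7, -1.0]
grip_width: 0.539
```

play_rows([
  {"xyz":[0,0,-0.5],"turn":[0,0,0]},
  {"xyz":[0,0,-0.5],"turn":[0,0,0]},
  {"xyz":[0,0,-0.5],"turn":[0,0,0]},
])

```text
clock: 35.15
tcp_pos: [0.6116, -0.1194, 0.0192]
eef_rot: [0.719, 0.695, -0.0, -0.0]
contact_force: [0.0, -0.1, -1.1]
grip_width: 0.538
```

play_rows([
  {"xyz":[0,0,-0.4],"turn":[0,0,0]},
  {"xyz":[0,0,-0.8],"turn":[0,0,0]},
  {"xyz":[0,0,-0.8],"turn":[0,0,0]},
])

```text
clock: 35.4
tcp_pos: [0.6117, -0.1194, 0.0189]
eef_rot: [0.719, 0.695, -0.0, 0.0]
contact_force: [-3.5, 0.3, 8.0]
grip_width: 0.532
```

Contact made; releasing and withdrawing.

play_rows([
  {"xyz":[0,0,0],"turn":[0,0,0]},
  {"xyz":[0,0,0],"turn":[0,0,0]},
  {"xyz":[0,0,0],"turn":[0,0,0]},
  {"xyz":[0,0,0],"turn":[0,0,0]},
  {"xyz":[0,0,0],"turn":[0,0,0]},
  {"xyz":[0,0,0],"turn":[0,0,0]},
], hand=-1)

```text
clock: 35.9
tcp_pos: [0.6116, -0.1195, 0.0183]
eef_rot: [0.719, 0.695, -0.0, -0.0]
contact_force: [-0.1, 1.1, -0.6]
grip_width: 0.998
```

play_rows([
  {"xyz":[0,0,4],"turn":[0,0,0]},
  {"xyz":[0,0,14],"turn":[0,0,0]},
  {"xyz":[0,0,34],"turn":[0,0,0]},
  {"xyz":[0,0,60],"turn":[0,0,0]},
  {"xyz":[0,0,90],"turn":[0,0,0]},
  {"xyz":[0,0,120],"turn":[0,0,0]},
  {"xyz":[0,-10,145],"turn":[0,0,0]},
  {"xyz":[-10,-30,165],"turn":[0,0,0]},
  {"xyz":[-25,-60,180],"turn":[0,0,-0.1]},
  {"xyz":[-40,-95,185],"turn":[0,0,-0.2]},
  {"xyz":[-55,-130,185],"turn":[0,0,-0.3]},
  {"xyz":[-70,-165,185],"turn":[0,0,-0.4]},
])

```text
clock: 36.9
tcp_pos: [0.541, -0.2859, 0.2053]
eef_rot: [0.844, 0.536, 0.001, 0.001]
contact_force: [1.3, -0.5, -0.4]
grip_width: 1.0
```

play_rows([
  {"xyz":[-15,-35,0],"turn":[0,0,-0.1]},
  {"xyz":[-30,-70,0],"turn":[0,0,-0.2]},
  {"xyz":[-50,-105,0],"turn":[0,0,-0.3]},
  {"xyz":[-75,-138,0],"turn":[0,0,-0.4]},
  {"xyz":[-100,-170,0],"turn":[0,0,-0.5]},
  {"xyz":[-125,-200,0],"turn":[0,0,-0.6]},
  {"xyz":[-150,-230,0],"turn":[0,0,-0.6]},
  {"xyz":[-175,-255,0],"turn":[0,0,-0.6]},
  {"xyz":[-190,-270,0],"turn":[0,0,-0.6]},
  {"xyz":[-190,-270,0],"turn":[0,0,-0.6]},
  {"xyz":[-190,-270,0],"turn":[0,0,-0.6]},
])

```text
clock: 37.82
tcp_pos: [0.3506, -0.5552, 0.2041]
eef_rot: [0.965, 0.264, 0.0, 0.0]
contact_force: [0.6, -0.0, 0.3]
grip_width: 1.003
```

Run:
```python
from pan import *
s=env.observe();print(s['clock'],s['tcp_pos'],s['contact_force'])
H=dict(cheese_orange=45,cheese_grey=45,cheese_white=40,jar_amber=67,jar_green=62)
for cam in("scene","top"):
    p,d=imaging.capture(cam); W=world(cam,d)*1000
    cv2.imwrite(f"pics/{cam}_end.png",cv2.resize(p[110:300,:,::-1],None,fx=1.42,fy=1.42) if cam=="top" else p[:,:,::-1])
    for n,h in H.items():
        for r in imaging.masks_of(cam,n)[:1]:
            w=W[r['region']]; t=w[np.abs(w[:,2]-h)<2.5]
            if len(t)<8: print(cam,n,'few',round(r['score'],2),r['rect']); continue
            A=np.c_[t[:,:2]-t[:,:2].mean(0),np.ones(len(t))]
            print(cam,n,round(r['score'],2),np.round(r['rect']),np.round(cv2.minEnclosingCircle(t[:,:2].astype(np.float32))[0],1),t.mean(0).round(1),'slope',np.linalg.lstsq(A,t[:,2],rcond=None)[0][:2].round(3))
    pan(cam,W,"pan_copper",71,23); pan(cam,W,"pan_steel",41,34)
```

```text
37.8167 [ 0.35059241 -0.55515999  0.20413595] [ 0.61961611 -0.00375137  0.28064454]
scene cheese_orange 0.76 [370. 233. 402. 268.] [612.8 232. ] [614.8 231.2  45.1] slope [0.002 0.005]
scene cheese_grey 0.86 [179. 233. 203. 266.] [ 597.2 -207.7] [ 597.2 -207.6   45. ] slope [0.003 0.002]
scene cheese_white 0.73 [148. 166. 171. 198.] [ 358.3 -306. ] [ 359.3 -306.6   40. ] slope [-0.005 -0.006]
scene jar_amber 0.94 [215. 233. 239. 266.] [ 613.1 -116.7] [ 614.1 -117.3   66.9] slope [0.003 0.007]
scene jar_green 0.8 [ 87. 213. 114. 243.] [ 530.9 -412.2] [ 532.5 -412.5   61.9] slope [0.011 0.001]
scene pan_copper 0.67 [312. 224. 358. 251.]
83 [597.2 145.6  21.3] z [70.6 72.3]
handle 95 [589.2  96.5  64.5] -99.2 72.0
scene pan_steel 0.57 [328. 217. 362. 261.]
48 [597.5 146.2  32. ] z [40.4 42.4]
handle 31 [526.4 157.9  35.2] 170.6 82.5
top cheese_orange 0.55 [174. 156. 201. 179.] [610.4 230.1] [611.2 230.2  44.9] slope [-0.001 -0.002]
top cheese_grey 0.85 [338. 166. 363. 189.] [ 592.2 -207.7] [ 591.8 -208.5   44.8] slope [-0.001 -0.005]
top cheese_white 0.77 [373. 253. 399. 277.] [ 354.3 -307.3] [ 354.1 -307.7   39.8] slope [ 0.006 -0.002]
top jar_amber 0.6 [309. 158. 328. 182.] [ 611.1 -118. ] [ 610.6 -118.4   66.8] slope [-0.016  0.003]
top jar_green 0.68 [415. 194. 440. 210.] [ 528.6 -413.5] [ 527.1 -413.4   61.9] slope [0.005 0.006]
top pan_copper 0.59 [210. 164. 248. 186.]
50 [594.8 144.1  21.3] z [70.1 72.8]
handle 64 [585.7  97.3  64.7] -100.9 70.0
top pan_steel 0.73 [206. 160. 232. 204.]
40 [594.4 144.6  32.1] z [41.1 43.2]
handle 64 [533.4 155.1  34.6] 170.2 82.6
```

View pics/scene_end.png

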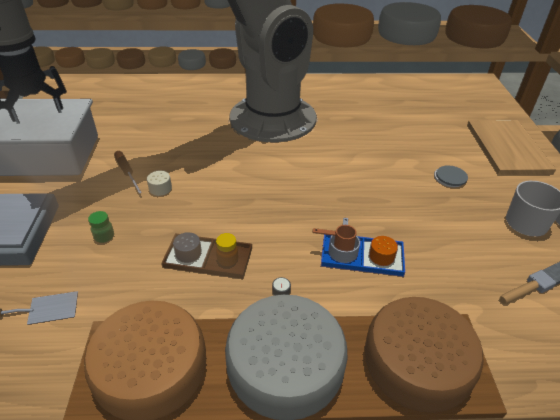

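View pics/top_end.png

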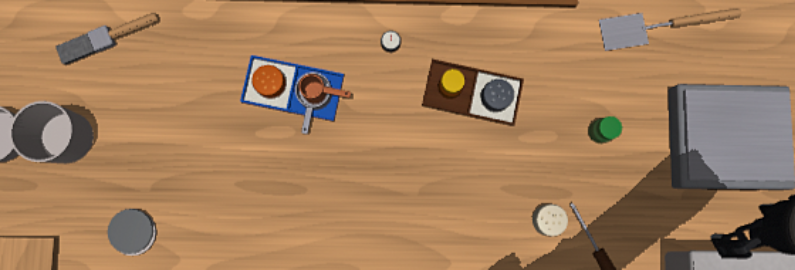

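Both trays look right in the two pictures. In the scene view the grey cheese is at (187,247), the amber jar at (227,250), the nested pans at (345,242) and the orange cheese at (383,250). The robot is clear, so I am handing the job in.

```bash
python3 -c "
from plant import env
print(env.job_done()); print(env.observe()['clock'])"
```

```text
the job is handed in; nothing more can be done
None
the job is handed in; nothing more can be done
```

Both kits are made up, in the order you listed, and the job was handed in at about 38 s with the gripper empty and clear of everything.

**Washing kit (blue tray):** The orange cheese is in the paper-lined bay and the steel pan is in the bare bay. The copper pan is nested in the steel one, on its bottom. The handles point to about 170° and 260° in world axes, so they are about 90° apart, and the steel handle is clear of the cheese.

**Tasting kit (wooden tray):** The grey cheese is in the paper-lined bay and the amber jar is in the bare bay.

**Last checks, both cameras:**
- **Heights:** every top was at the height it should be: cheeses 45 mm, jar 67 mm, steel rim 41 mm and copper rim 71 mm.
- **Level:** the cheese and jar tops showed no real slope; the largest reading was 0.016.
- **Left alone:** the white cheese and the green jar are where they started.

**Disagreements and one rough moment:**
- **Camera offset:** the two cameras differed by about 2–5 mm in x. I took the scene camera's offset from the arm's position and allowed for it.
- **Missed detection:** the network failed to find the orange cheese once, right after it was placed. The depth picture and the later checks confirmed it.
- **Hard touchdown:** setting down the orange cheese gave a brief 75 N wrist reading, under the 120 N limit. I set the other pieces down more slowly and saw 8–15 N.

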